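# Bring the locked slicer carriage back to its loading stop

## Robot

A 7-joint arm with a two-finger parallel gripper is mounted at the origin on the work surface. World frame = base frame: x ahead of the robot, y to its left, z up, the work surface at z = 0. Lengths are in m, angles in rad, forces in N, time in s.
With the tool pointing down it reaches from about 0.4 to 0.875 m from the base axis. Payload 19.3 kg.
Tool frame: the origin (TCP) lies midway between the tips of the shut fingers; the grasp point (between the pads) lies 19 mm behind it; x points along the fingers, y is the direction in which the jaws open and shut, and the axes are right-handed (so a half turn about x gives the same grasp; the last joint's range is limited). The gripper opens to 85 mm and grips with 20 to 120 N. Pads are 22 mm wide; open, the fingers measure 114 mm over their backs; the gripper's body (76 mm by 85 mm) begins 54 mm behind the grasp point. The pads swing forward as they close: fully open they stand 13 mm farther back than shut.
Start: joints at [1.06, 0.521, -0.036, 1.599, 0.021, 1.021, -0.113], TCP at [0.267, -0.565, 0.231] pointing down, gripper open.
Joint ranges: [-2.91, 2.91], [-0.3, 2.13], [-1.5, 1.42], [0.17, 2.43], [-1.26, 4.41], [0.16, 1.93], [-2.52, 2.52]. Speed limits (rad/s): [1.89, 1.89, 2.39, 2.39, 3.01, 3.01, 3.01].

## Interface

Orientations are given as [roll, pitch, yaw] about the fixed x, y, z axes, in that order (R = Rz(yaw) Ry(pitch) Rx(roll)).
In Python, from workcell import telemetry, vision, workorder gives the robot as it stands. The module is installed in compiled form; this text tells all that it offers.
- The arm moves only by the tool play_rows, never from a script. Its argument "deltas" is a list of rows, each a list of 7 numbers: the shift along the world's x, y, z in mm, then the turn, a rotation vector about the world's x, y, z in degrees, then the finger opening in mm, from 0 to 85.4. In form: [[x, y, z, wx, wy, wz, jaw], ...]. A call has 1 to 8 rows; each row shifts and turns the commanded pose from where the row before left it; what a row does not reach is not made up. A row lasts 1/8 s, in which the tool goes at most 62.5 mm and 10.7 degrees, less where a joint would pass 70% of its speed; a pose out of reach is approached as far as the arm can. A call with a gripper value outside its range is refused whole. The fingers move at their own pace and stop on an object; "grip_force" is the grip in N (left out, the last holds). Time passes only in rows, so rows that do not move let the fingers close. It gives the time, the measured TCP pose, the force and the opening at its end, in the units of the state.
- telemetry.observe(): the state, without advancing time (a new reading comes with each control period).
- vision.grab_frame(name): name is "scene" or "top"; returns the picture (480x640x3 uint8, red, green, blue); there is no depth.
- vision.camera_info(name): a dict with "mtx" (3x3 intrinsics, pixels), "k1" (the pictures are not rectified: a ray, as slopes to the right and down, at radius r is drawn at 1 + k1 r^2 times it, then the intrinsics apply), "rvec" (rotation vector, rad) and "tvec" (3), from world to camera coordinates, as OpenCV has them. Camera axes: x right, y down, z forward; pixel columns grow to the right and rows downward; lengths in m; the calibration is good to about 2 mm. A picture is of the moment at which its call begins. camera_info takes no time and is no camera call.
- workorder.job_done(): hands the job in, once; it reports no verdict.
The state is a dict: "clock": time; "qpos": joint angles; "qd": joint speeds; "joint_efforts": joint torques, N m; "position": TCP position; "tool_rot": TCP orientation; "force": force on the tool from outside, world axes, zero at the start; "moment": the same for the moment, N m; "grip_width": finger opening in m.
Only numpy, scipy, OpenCV 4.12 (cv2) and the standard library are available. Lean on these libraries where they do the work, as an engineer would, in place of code of your own. Each camera call takes 0.05 s, during which the arm holds its last target. There are 200 camera calls.

## Task

The carriage of the food slicer was left locked part-way along its rail after the last slice. Press the red button on top of the carriage's grip and, keeping it held down all the way, push the carriage back along its rail, away from the blade and towards the robot's side, until it stands fully against its end stop; then let the button come up so that the carriage is locked there, ready for the next loaf. Do not touch the blade, and leave the loaf, jam jar, glass and knife where they are.

Things in the scene. Friction and masses are not known exactly. Their poses are not given: they have to be found in the camera images.
- slicer: White electric food slicer, fixed. Origin on the worktop under the blade's plane; z up. -x: along the rail to the operator's end (robot's side), the way the carriage goes to its stop; +y: through the blade to the motor. Base x -160 to 200, y -150 to 130 mm, deck 42 high; upright thickness plate at y 6 to 12, x -158 to -8, 173 high; motor tower x 42 to 188, y 40 to 125, 197 high.
- blade: Bare round steel blade, 180 mm across, 3 mm thick, upright in the slicer's xz plane. This frame is the same as the slicer's: the blade's centre lies at x = 90, y = 1, z = 135 mm in it. Not to be touched.
- carriage (a joint): Travel (m) of the food carriage along the slicer's -x: 0 far end, 0.160 against the end stop. Steel table 165 x 148 mm, 78 mm up, with a white back wall (top 129 mm up) at its operator's end and behind that a black grip 66 x 60 mm (top 131 mm up) bearing the button. 0.7 kg; slides at about 1.5 N unlocked. With the button up a pawl locks it at any 3 mm step, the end included, against some 30 N.
- button (a joint): Travel of the release button in m, straight down: 0 to 0.0005 is up (locked), 0.007 fully down. It springs back: about 5 N start it and 6 N hold it fully down. Its pawl engages a 3 mm rack and is clear of the teeth only from about 4.5 mm down; if the button comes up on the way, the carriage locks again.
- button_top (a point): Centre of the top of the red release button: flat, facing up, 44 mm (along the rail) x 36 mm; 141 mm above the worktop when up, 134 mm fully down. It rides on the carriage's grip, at y = -110 mm in the slicer's frame. The back wall's near face is 35 mm from here towards slicer +x and its top is 12 mm lower. Frame has the slicer's axes.
- jam_jar_mid (a point): Closed jar of dark jam with a brass lid, 72 mm across, 92 mm high, standing beside the slicer; point at its centre, half-way up. Leave it.
- tumbler_mid (a point): Empty glass tumbler, 74 mm across, 100 mm high, standing upright beside the slicer; point at its centre, half-way up. Leave it.
- loaf_mid (a point): Dark fruit loaf, 190 x 80 x 64 mm, lying on a wooden board; point at its centre. Leave it.
- knife_mid (a point): Table knife with an ivory-coloured handle, 230 mm long, 12 mm thick at the handle, lying on the wooden board; point at its middle, 6 mm above the board's 18 mm high top. Leave it.
Mind the look-alikes: they are no part of the job. Of the things that look like the part that bears tumbler_mid, the smaller one is meant. There is more than one size of the part that bears loaf_mid; the job needs the larger.

How it is judged:
On the way, in this order (a step that is already met when the one before it is completed fails the run):
1. the release button is pressed down (at least 5 mm of its 7 mm) (value of joint button above 0.005 m and value of joint carriage below 0.15 m), for 0.1 s.
2. the carriage reaches its end stop (within 3 mm) with the button still held down (value of joint carriage above 0.157 m and value of joint button above 0.003 m), for 0.1 s.
At the end, for the whole second after the job is handed in: the carriage stands still within 3 mm of its end stop at the operator's end, the button is up again (within 1.5 mm) so that the carriage is locked, and the loaf, jar, glass and knife stand within 20 mm of where they were, not tipped (value of joint carriage above 0.157 m and value of joint button below 0.0015 m and not (velocity of joint carriage above 0.01 m/s or velocity of joint carriage below -0.01 m/s) and not (distance of jam_jar_mid from where it was at the start of the episode above 0.02 m or angle between jam_jar_mid's own z axis and vertical above 0.35 rad) and not (distance of tumbler_mid from where it was at the start of the episode above 0.02 m or angle between tumbler_mid's own z axis and vertical above 0.35 rad) and not (distance of loaf_mid from where it was at the start of the episode above 0.02 m or angle between loaf_mid's own z axis and vertical above 0.35 rad) and not (distance of knife_mid from where it was at the start of the episode above 0.02 m or angle between knife_mid's own z axis and vertical above 0.35 rad)); the robot touches nothing.
It fails at once if the button is let up (less than 3 mm down) on the way, with the carriage more than 12 mm from its start and not yet within 10 mm of its end stop, or the locked carriage is forced along (value of joint button below 0.003 m and distance of button_top from where it was at the start of the episode above 0.012 m and value of joint carriage below 0.15 m).
It fails at once if the blade is touched (contact force between any of the arm, the fingers and blade above 0.5 N).
It fails at once if the loaf, jar, glass or knife is moved more than 20 mm, lifted or tipped ((distance of jam_jar_mid from where it was at the start of the episode above 0.02 m or angle between jam_jar_mid's own z axis and vertical above 0.35 rad) or (distance of tumbler_mid from where it was at the start of the episode above 0.02 m or angle between tumbler_mid's own z axis and vertical above 0.35 rad) or (distance of loaf_mid from where it was at the start of the episode above 0.02 m or angle between loaf_mid's own z axis and vertical above 0.35 rad) or (distance of knife_mid from where it was at the start of the episode above 0.02 m or angle between knife_mid's own z axis and vertical above 0.35 rad)).
It also fails if it takes over 42 s, if anything falls off the work surface, if the arm or the gripper's body presses on something with over 40 N, if the wrist force passes 120 N, or if a joint passes its speed limit or range.

## Working session

There is one attempt and no reset: what is moved stays moved. The work goes in short steps, Python scripts to look and compute and a tool call to move; the robot and the scene stay as the last step left them, time stands still between calls to the robot, and variables do not carry over. Pictures are saved under pics/ and viewed, about 8 in all and at most 12, crops included, and the job is handed in when it is done.

Besides the shell and the picture viewer there is one more tool, called after "Call:" by a JSON object that holds its "method" and its "body". play_rows: Moves the arm, as the interface text tells. Its arguments: {"type":"object","properties":{"deltas":{"type":"array","items":{"type":"array","items":{"type":"number"}}},"grip_force":{"type":"number"}},"required":["deltas"]}

```bash
mkdir -p pics
cat > h.py <<'E'
import numpy as np, cv2
from workcell import telemetry, vision, workorder
def cam(n):
    c=vision.camera_info(n); return np.array(c["mtx"],float),float(c["k1"]),cv2.Rodrigues(np.array(c["rvec"],float))[0],np.array(c["tvec"],float).ravel()
def ray(n,u,v):
    K,k,R,t=cam(n); d=np.array([k,0,0,0,0.])
    p=cv2.undistortPoints(np.array([[[u,v]]],float),K,d)[0,0]
    return -R.T@t, R.T@np.array([p[0],p[1],1.])
def onz(n,u,v,z):
    o,d=ray(n,u,v); return o+d*(z-o[2])/d[2]
def proj(n,P):
    K,k,R,t=cam(n)
    return cv2.projectPoints(np.array(P,float).reshape(-1,3),cv2.Rodrigues(R)[0],t,K,np.array([k,0,0,0,0.]))[0][:,0]
E
python3 - <<'E'
from h import *
for n in("scene","top"):
    im=vision.grab_frame(n); cv2.imwrite(f"pics/{n}0.png",im[:,:,::-1]); print(n,ray(n,320,240))
    h=cv2.cvtColor(im,cv2.COLOR_RGB2HSV); m=(((h[...,0]<8)|(h[...,0]>172))&(h[...,1]>150)&(h[...,2]>90)).astype(np.uint8)
    _,_,s,c=cv2.connectedComponentsWithStats(m)
    for a,b in zip(s[1:],c[1:]):
        if a[4]>15: print(a,b,onz(n,*b,.141))
s=telemetry.observe(); print(s)
E
```

```text
scene (array([ 1.12242152, -0.90181486,  1.07201529]), array([-0.43120866,  0.57194101, -0.69785655]))
[351 205  21  14 185] [361.30810811 211.20540541] [ 0.56284838 -0.00264275  0.141     ]
top (array([ 0.39869571, -0.12000662,  1.05731523]), array([ 0.13128785,  0.00495763, -0.99153615]))
[253 209  21  23 330] [262.89393939 219.7030303 ] [5.59103621e-01 6.96969648e-05 1.41000000e-01]
{'clock': 0.1, 'qpos': array([ 1.05979309,  0.52194168, -0.03630774,  1.59991711,  0.02121701,
        1.02107675, -0.1128084 ]), 'qd': array([ 8.77792252e-05, -1.74772322e-03, -3.33969038e-04, -3.85931746e-04,
        7.40023422e-04, -5.06690987e-04,  6.82064845e-04]), 'joint_efforts': array([ 5.99133462e-03, -9.28477979e+01,  1.98559619e+00, -3.70525432e+01,
        1.82887015e-02,  5.48358425e-03,  1.61564611e-05]), 'position': array([ 0.26650522, -0.5650264 ,  0.23080357]), 'tool_rot': array([-1.47743067,  1.56983872,  2.10493704]), 'force': array([-0.4618283 , -0.44294665, -0.26102999]), 'moment': array([0.01211961, 0.04823182, 0.01247971]), 'grip_width': 0.0851741461455326}
```

View pics/top0.png

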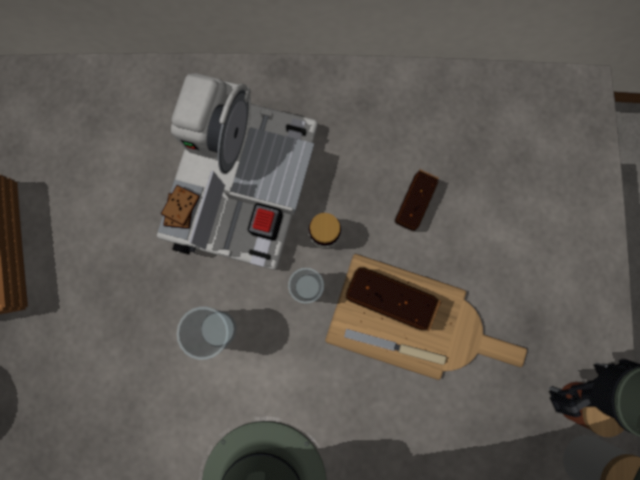

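View pics/scene0.png

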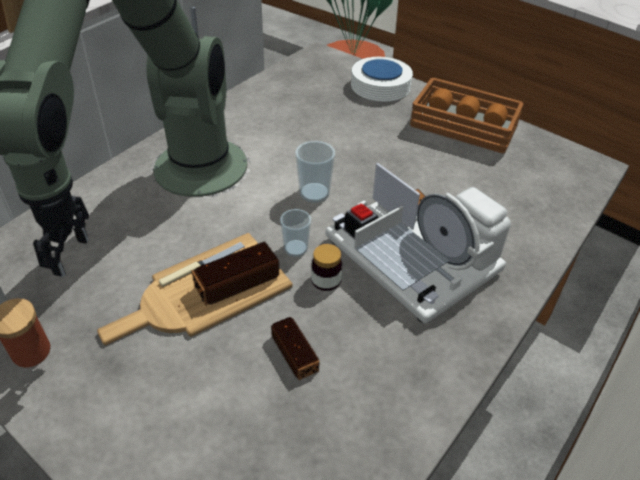

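The top view shows the red button at (263,220) on the black grip, the jar lid at (325,229), the small tumbler at (306,286), the large loaf on the board at (392,298) and the knife at (395,347). The carriage is part-way along. In the scene view the button is at (361,211). Next I need the rail direction.

Run:
```python
import cv2
im=cv2.imread("pics/top0.png")[60:285,140:340]
cv2.imwrite("pics/crop1.png",cv2.resize(im,None,fx=2.6,fy=2.6,interpolation=cv2.INTER_CUBIC)*1)
```

```text
(no output)
```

View pics/crop1.png

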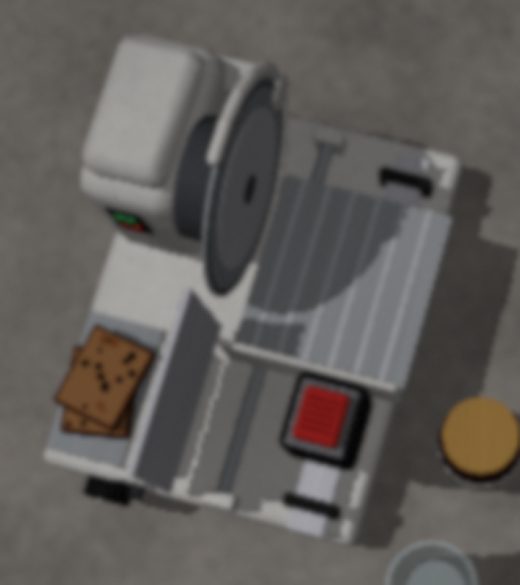

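The crop shows the deck corners: near right at (352,543), far right at (458,158) and near left at (45,458). The grip is about 60–100 px from the near end.

Run:
```python
from h import *
c=lambda u,v,z:onz("top",140+u/2.6,60+v/2.6,z)
nr,fr,nl=c(352,543,.042),c(458,158,.042),c(45,458,.042)
print(nr,fr,nl)
a=fr-nr; b=nl-nr
print(np.linalg.norm(a),np.degrees(np.arctan2(a[1],a[0])),np.linalg.norm(b),np.degrees(np.arctan2(b[1],b[0]))-90)
# carriage table right edge
p,q=c(400,392,.078),c(450,215,.078); a2=q-p
print(np.linalg.norm(a2),np.degrees(np.arctan2(a2[1],a2[0])))
th=np.radians(-16.)
for yaw in(-14,-15,-16,-17):
    t=np.radians(yaw);X=np.array([np.cos(t),np.sin(t)]);Y=np.array([-X[1],X[0]])
    O=nr[:2]+160*.001*X+.15*Y; d=np.array([.5605,-.001])-O
    print(yaw,O,d@X,d@Y)
for n,u,v,z in(("jar",325,229,.092),("tumb",306,272,.1),("bigt",205,333,.1)): print(n,onz("top",u,v,z))
print(onz("top",440,328,.08))
```

```text
[ 0.46759053 -0.01827023  0.042     ] [ 0.8105795  -0.10090919  0.042     ] [0.53520619 0.24773127 0.042     ]
0.3528039580823299 -13.546520770653483 0.2744607048841271 -14.262116249509859
0.15853385260761893 -13.941044888395078
-14 [0.65912613 0.08856662] -0.07402838593822753 -0.11076593272316843
-15 [0.66096152 0.08520759] -0.07472620871976504 -0.10927149671097386
-16 [0.66273801 0.08181705] -0.07545000672419219 -0.10778946699542696
-17 [0.66445505 0.07839601] -0.07619955947562534 -0.10632029501713583
jar [ 0.55011778 -0.12530518  0.092     ]
tumb [ 0.45826764 -0.0875167   0.1       ]
bigt [0.3300959  0.11565388 0.1       ]
[ 0.34664267 -0.36958976  0.08      ]
```

Call:
{"method": "play_rows", "body": {"deltas": [[18,35,3,0,0,0,0],[18,35,3,0,0,0,0],[18,35,3,0,0,0,0],[18,35,3,0,0,0,0],[18,35,0,0,0,0,0],[18,35,0,0,0,0,0],[18,35,0,0,0,0,0],[18,35,0,0,0,0,0]], "grip_force": 40}}

```text
clock: 1.1
position: [0.411, -0.284, 0.2432]
tool_rot: [-0.895, 1.571, 2.688]
force: [0.5, -0.7, 0.2]
grip_width: 0.0001
```

Call:
{"method": "play_rows", "body": {"deltas": [[19,36,0,0,0,0,0],[19,36,0,0,0,0,0],[19,36,0,0,0,0,0],[19,36,0,0,0,0,0],[19,36,0,0,0,0,0],[19,36,0,0,0,0,0],[19,36,0,0,0,0,0],[16,32,0,0,0,0,0]]}}

```text
clock: 2.1
position: [0.56, 0.0002, 0.243]
tool_rot: [-0.667, 1.57, 2.915]
force: [-0.3, -0.1, 0.1]
grip_width: 0.0
```

Call:
{"method": "play_rows", "body": {"deltas": [[0,0,-20,0,0,0,0],[0,0,-20,0,0,0,0],[0,0,-20,0,0,0,0],[0,0,-10,0,0,0,0],[0,0,0,0,0,0,0],[0,0,0,0,0,0,0]]}}

```text
clock: 2.85
position: [0.56, -0.0012, 0.1739]
tool_rot: [2.815, 1.57, 0.114]
force: [0.0, 0.5, 0.3]
grip_width: 0.0
```

Run:
```python
from h import *
s=vision.grab_frame("scene")[:,:,::-1]; t=vision.grab_frame("top")[:,:,::-1]
p=telemetry.observe()["position"]; print(p,proj("scene",[p,[p[0],p[1],.141]]),proj("top",[p]))
a=cv2.resize(s[150:270,300:430],None,fx=4,fy=4,interpolation=cv2.INTER_CUBIC)[:,:400]
b=cv2.resize(t[160:280,210:310],None,fx=4,fy=4,interpolation=cv2.INTER_CUBIC)
cv2.imwrite("pics/close2.png",np.hstack([a,b]))
```

```text
[ 0.55996438 -0.00126606  0.17396032] [[361.54308264 199.60540898]
 [360.63635981 210.3828125 ]] [[261.48397543 216.30942117]]
```

View pics/close2.png

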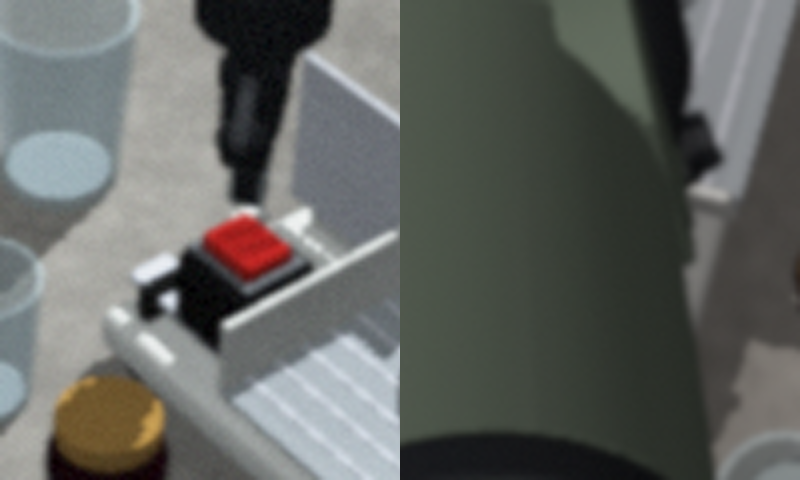

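The scene crop (left half) shows the shut fingertips right above the red button. The button centre is at about (362,211.5), against a projected aim point of (360.6,210.4), so the aim is within 2 mm. I'll press now.

Call:
{"method": "play_rows", "body": {"deltas": [[0,0,-15,0,0,0,0],[0,0,-13,0,0,0,0],[0,0,-5,0,0,0,0],[0,0,-3,0,0,0,0],[0,0,0,0,0,0,0]]}}

```text
clock: 3.58
position: [0.5597, -0.0015, 0.1373]
tool_rot: [0.968, 1.571, -1.733]
force: [-2.0, -2.8, 5.6]
grip_width: -0.0002
```

Call:
{"method": "play_rows", "body": {"deltas": [[0,0,-2,0,0,0,0],[0,0,-2,0,0,0,0],[0,0,0,0,0,0,0],[0,0,0,0,0,0,0]]}}

```text
clock: 4.08
position: [0.5603, -0.0016, 0.1341]
tool_rot: [2.492, 1.569, -0.209]
force: [0.3, -3.1, 8.9]
grip_width: 0.0003
```

Call:
{"method": "play_rows", "body": {"deltas": [[0,0,-1,0,0,0,0],[0,0,0,0,0,0,0],[0,0,0,0,0,0,0]]}}

```text
clock: 4.45
position: [0.5611, -0.0018, 0.1339]
tool_rot: [2.565, 1.567, -0.136]
force: [-1.3, -4.1, 21.4]
grip_width: -0.0004
```

The button has bottomed out at 21 N. Now a slow push along the rail, in direction (-0.97, 0.242).

Call:
{"method": "play_rows", "body": {"deltas": [[-1,0.25,0,0,0,0,0],[-2,0.5,0,0,0,0,0],[-2,0.5,0,0,0,0,0],[-2,0.5,0,0,0,0,0],[-2,0.5,0,0,0,0,0],[0,0,0,0,0,0,0]]}}

```text
clock: 5.2
position: [0.5519, 0.0005, 0.1339]
tool_rot: [2.544, 1.567, -0.157]
force: [-1.6, -4.8, 22.3]
grip_width: 0.0002
```

Run:
```python
from h import *
im=vision.grab_frame("scene"); cv2.imwrite("pics/s3.png",im[:,:,::-1])
old=cv2.imread("pics/scene0.png")[:,:,::-1]
s=telemetry.observe(); print(s["position"],s["force"])
for i in(old,im):
    h=cv2.cvtColor(np.ascontiguousarray(i),cv2.COLOR_RGB2HSV); m=(((h[...,0]<8)|(h[...,0]>172))&(h[...,1]>150)&(h[...,2]>90)); m[:190]=0;m[240:]=0;m[:,:330]=0;m[:,390:]=0
    ys,xs=np.nonzero(m); print(len(xs),xs.min(),xs.max(),ys.min(),ys.max(),xs.mean(),ys.mean())
# expected button shift in px per 10 mm
print(np.diff(proj("scene",[[.56,0,.137],[.5503,.0024,.137]]),axis=0))
# back-wall shift by phase of template
t=old[200:250,350:400]; 
r=cv2.matchTemplate(im[190:260,330:410].copy(),np.ascontiguousarray(old[215:240,352:385]),cv2.TM_CCOEFF_NORMED); print(cv2.minMaxLoc(r),"old at",(22,25))
```

```text
[5.51948243e-01 5.01640788e-04 1.33908065e-01] [-3.17575233 -3.77522923 22.52035149]
185 351 371 205 218 361.3081081081081 211.2054054054054
84 350 369 208 217 360.2261904761905 212.78571428571428
[[-2.79011846 -2.26021781]]
(-0.5637308955192566, 0.9651468992233276, (46, 13), (20, 23)) old at (22, 25)
```

The carriage is following: the wall template shifted by (-2,-2) px. Continuing.

Call:
{"method": "play_rows", "body": {"deltas": [[-3,0.75,0,0,0,0,0],[-4,1,0,0,0,0,0],[-4,1,0,0,0,0,0],[-4,1,0,0,0,0,0],[-4,1,0,0,0,0,0],[-3,0.75,0,0,0,0,0]]}}

```text
clock: 6.0
position: [0.5301, 0.006, 0.1339]
tool_rot: [2.573, 1.567, -0.129]
force: [-0.6, -4.7, 22.0]
grip_width: 0.0003
```

Call:
{"method": "play_rows", "body": {"deltas": [[-3,0.75,0,0,0,0,0],[-3,0.75,0,0,0,0,0],[-3,0.75,0,0,0,0,0],[-3,0.75,0,0,0,0,0]]}}

```text
clock: 6.5
position: [0.5182, 0.009, 0.1339]
tool_rot: [2.577, 1.567, -0.125]
force: [0.6, -5.5, 22.5]
grip_width: -0.0
```

Call:
{"method": "play_rows", "body": {"deltas": [[-2,0.5,0,0,0,0,0],[-2,0.5,0,0,0,0,0],[-2,0.5,0,0,0,0,0],[0,0,0,0,0,0,0]]}}

```text
clock: 7.0
position: [0.512, 0.0105, 0.1339]
tool_rot: [2.563, 1.567, -0.139]
force: [-1.1, -5.4, 25.6]
grip_width: 0.0
```

Call:
{"method": "play_rows", "body": {"deltas": [[-2,0.5,0,0,0,0,0],[-2,0.5,0,0,0,0,0],[-2,0.5,0,0,0,0,0],[0,0,0,0,0,0,0]]}}

```text
clock: 7.5
position: [0.506, 0.012, 0.1339]
tool_rot: [2.55, 1.567, -0.152]
force: [-2.1, -5.1, 24.3]
grip_width: 0.0002
```

Run:
```python
from h import *
im=vision.grab_frame("scene")[:,:,::-1]; print(telemetry.observe()["force"], telemetry.observe()["position"])
cv2.imwrite("pics/s4.png",cv2.resize(im[170:310,290:440],None,fx=4,fy=4,interpolation=cv2.INTER_CUBIC))
```

```text
[-3.27555097 -5.32820876 25.06269204] [0.50601443 0.01196079 0.13385378]
```

View pics/s4.png

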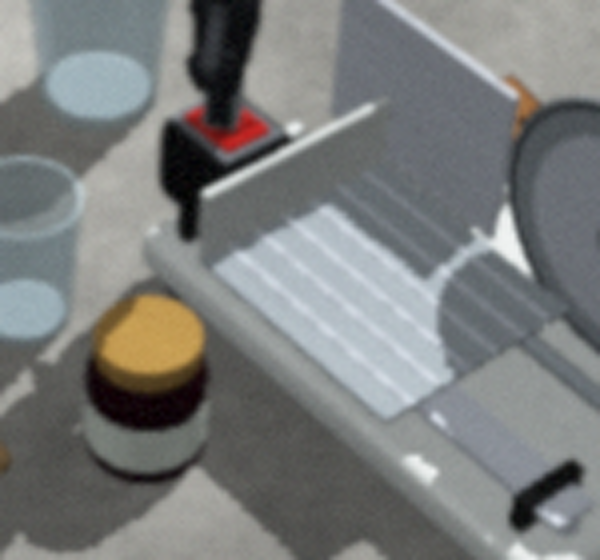

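The finger is still centred on the depressed button, the carriage is well back and the jar and glasses are untouched. Continuing until the stop shows in the force.

Call:
{"method": "play_rows", "body": {"deltas": [[-2,0.5,0,0,0,0,0],[-2,0.5,0,0,0,0,0],[-2,0.5,0,0,0,0,0],[0,0,0,0,0,0,0]]}}

```text
clock: 8.05
position: [0.5, 0.0135, 0.1338]
tool_rot: [2.558, 1.567, -0.144]
force: [-2.3, -5.4, 25.8]
grip_width: 0.0002
```

Call:
{"method": "play_rows", "body": {"deltas": [[-2,0.5,0,0,0,0,0],[-2,0.5,0,0,0,0,0],[-2,0.5,0,0,0,0,0],[0,0,0,0,0,0,0]]}}

```text
clock: 8.55
position: [0.494, 0.015, 0.1338]
tool_rot: [2.55, 1.567, -0.151]
force: [-2.6, -5.4, 27.7]
grip_width: 0.0001
```

Call:
{"method": "play_rows", "body": {"deltas": [[-2,0.5,0.2,0,0,0,0],[-2,0.5,0,0,0,0,0],[-2,0.5,0,0,0,0,0],[0,0,0,0,0,0,0]]}}

```text
clock: 9.05
position: [0.4878, 0.0165, 0.1339]
tool_rot: [2.551, 1.568, -0.15]
force: [-2.2, -4.9, 23.2]
grip_width: 0.0001
```

Call:
{"method": "play_rows", "body": {"deltas": [[-2,0.5,0,0,0,0,0],[-2,0.5,0,0,0,0,0],[-2,0.5,0,0,0,0,0],[0,0,0,0,0,0,0]]}}

```text
clock: 9.55
position: [0.4819, 0.0181, 0.1339]
tool_rot: [2.56, 1.568, -0.141]
force: [-2.2, -5.6, 24.9]
grip_width: -0.0
```

Run:
```python
from h import *
im=vision.grab_frame("scene")[:,:,::-1]; print(telemetry.observe()["force"], telemetry.observe()["position"])
cv2.imwrite("pics/s5.png",cv2.resize(im[170:310,290:440],None,fx=4,fy=4,interpolation=cv2.INTER_CUBIC))
```

```text
[-2.45910567 -5.42253663 24.08575962] [0.48184065 0.01800279 0.13384867]
```

View pics/s5.png

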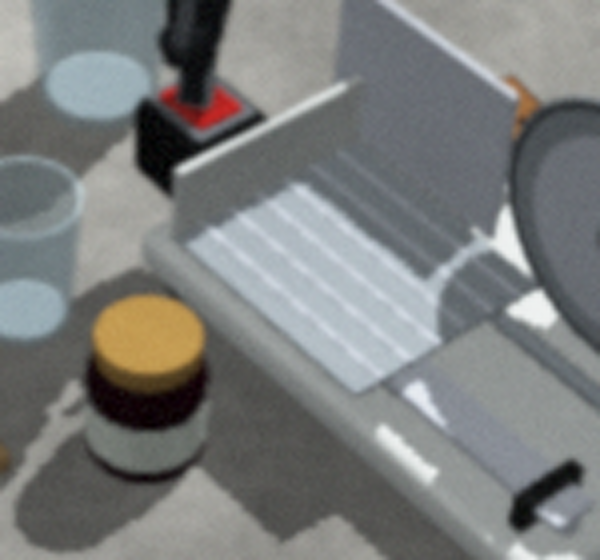

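The button is still centred under the finger and the carriage is moving along (wall now at the deck end). Continuing.

Call:
{"method": "play_rows", "body": {"deltas": [[-2,0.5,0,0,0,0,0],[-2,0.5,0,0,0,0,0],[-2,0.5,0,0,0,0,0],[0,0,0,0,0,0,0]]}}

```text
clock: 10.1
position: [0.4759, 0.0195, 0.1339]
tool_rot: [2.551, 1.568, -0.15]
force: [-2.4, -4.3, 25.3]
grip_width: -0.0001
```

Call:
{"method": "play_rows", "body": {"deltas": [[-2,0.5,0,0,0,0,0],[-2,0.5,0,0,0,0,0],[-2,0.5,0,0,0,0,0],[0,0,0,0,0,0,0]]}}

```text
clock: 10.6
position: [0.4698, 0.021, 0.1339]
tool_rot: [2.542, 1.568, -0.16]
force: [-2.4, -5.4, 24.6]
grip_width: -0.0001
```

Call:
{"method": "play_rows", "body": {"deltas": [[-2,0.5,0.1,0,0,0,0],[-2,0.5,0,0,0,0,0],[-2,0.5,0,0,0,0,0],[0,0,0,0,0,0,0]]}}

```text
clock: 11.1
position: [0.4638, 0.0225, 0.1339]
tool_rot: [2.536, 1.568, -0.166]
force: [-2.6, -5.9, 23.3]
grip_width: -0.0001
```

Run:
```python
from h import *
s=telemetry.observe(); print(s["force"],s["position"],s["qpos"])
```

```text
[-2.62825442 -5.92111165 23.34154762] [0.46376561 0.02253697 0.13385887] [ 0.0123052   0.42507858 -0.2394781   2.09395384  0.16687829  0.63735453
 -1.4715113 ]
```

Call:
{"method": "play_rows", "body": {"deltas": [[-2,0.5,0,0,0,0,0],[-2,0.5,0,0,0,0,0],[-2,0.5,0,0,0,0,0],[0,0,0,0,0,0,0]]}}

```text
clock: 11.6
position: [0.4578, 0.0241, 0.1338]
tool_rot: [2.545, 1.568, -0.157]
force: [-3.1, -6.1, 23.5]
grip_width: -0.0003
```

Call:
{"method": "play_rows", "body": {"deltas": [[-2,0.5,0,0,0,0,0],[-2,0.5,0,0,0,0,0],[-2,0.5,0,0,0,0,0],[0,0,0,0,0,0,0]]}}

```text
clock: 12.1
position: [0.4518, 0.0255, 0.1339]
tool_rot: [2.536, 1.568, -0.165]
force: [-1.6, -5.6, 25.1]
grip_width: 0.0001
```

Run:
```python
from h import *
im=vision.grab_frame("scene")[:,:,::-1]; print(telemetry.observe()["force"], telemetry.observe()["position"])
cv2.imwrite("pics/s6.png",cv2.resize(im[170:310,290:440],None,fx=4,fy=4,interpolation=cv2.INTER_CUBIC))
```

```text
[-2.32769892 -5.31318602 26.29936743] [0.45178442 0.02556615 0.13385107]
```

View pics/s6.png

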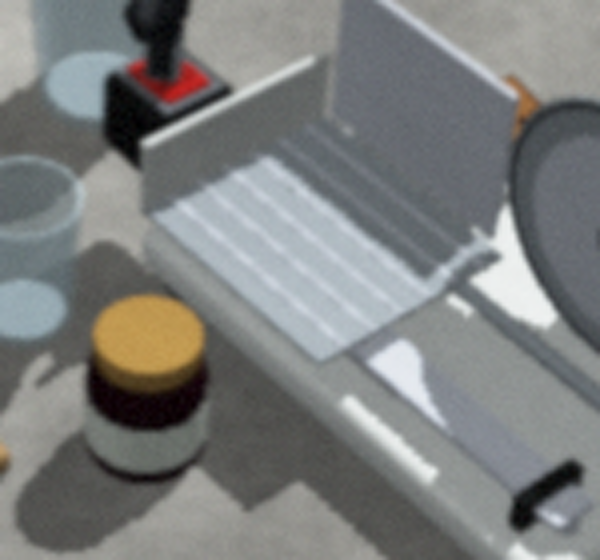

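The carriage is still following; its back wall is now at the deck's near end, so the stop should be close.

Call:
{"method": "play_rows", "body": {"deltas": [[-2,0.5,0.1,0,0,0,0],[-2,0.5,0,0,0,0,0],[-2,0.5,0,0,0,0,0],[0,0,0,0,0,0,0]]}}

```text
clock: 12.65
position: [0.4457, 0.0271, 0.1339]
tool_rot: [2.541, 1.568, -0.16]
force: [-1.6, -5.5, 23.1]
grip_width: 0.0005
```

Call:
{"method": "play_rows", "body": {"deltas": [[-2,0.5,0,0,0,0,0],[-2,0.5,0,0,0,0,0],[0,0,0,0,0,0,0]]}}

```text
clock: 13.02
position: [0.4429, 0.0284, 0.1339]
tool_rot: [2.768, 1.566, 0.067]
force: [6.2, -4.7, 14.5]
grip_width: 0.0003
```

Call:
{"method": "play_rows", "body": {"deltas": [[-2,0.5,0,0,0,0,0],[-2,0.5,0,0,0,0,0],[0,0,0,0,0,0,0]]}}

```text
clock: 13.4
position: [0.439, 0.0297, 0.1339]
tool_rot: [2.831, 1.565, 0.13]
force: [6.6, -1.6, 14.0]
grip_width: -0.0001
```

The x force jumped by about 8 N and the finger has started to slide: the carriage is against something. I'll check with a picture that it is the end stop.

Run:
```python
from h import *
im=vision.grab_frame("scene")[:,:,::-1]; print(telemetry.observe()["force"], telemetry.observe()["position"])
cv2.imwrite("pics/s7.png",cv2.resize(im[150:300,270:420],None,fx=4,fy=4,interpolation=cv2.INTER_CUBIC))
```

```text
[ 5.86907744 -2.73211965 14.07573009] [0.43907117 0.02968379 0.13396089]
```

View pics/s7.png

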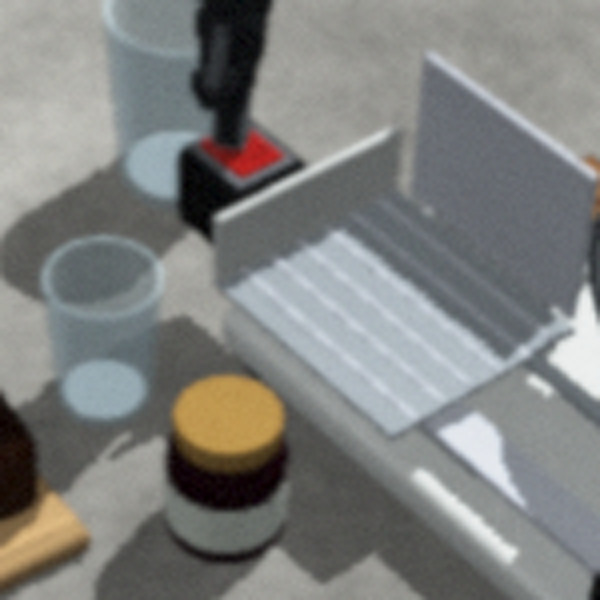

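Call:
{"method": "play_rows", "body": {"deltas": [[-1,0.25,-0.4,0,0,0,0],[0,0,0,0,0,0,0],[0,0,0,0,0,0,0]]}}

```text
clock: 13.82
position: [0.439, 0.0298, 0.1339]
tool_rot: [2.8, 1.564, 0.098]
force: [10.2, -5.2, 16.6]
grip_width: 0.0
```

The carriage stands still with the button fully down (tip at 0.1339 m, so the pawl is clear of the teeth). Nothing touches the grip, so it is against its end stop. Lifting straight up.

Call:
{"method": "play_rows", "body": {"deltas": [[0,0,2,0,0,0,0],[0,0,3,0,0,0,0],[0,0,4,0,0,0,0],[0,0,8,0,0,0,0],[0,0,15,0,0,0,0],[0,0,20,0,0,0,0],[0,0,20,0,0,0,0],[0,0,0,0,0,0,0]]}}

```text
clock: 14.82
position: [0.436, 0.0298, 0.2055]
tool_rot: [2.796, 1.569, 0.095]
force: [1.1, 0.4, -0.1]
grip_width: -0.0002
```

Run:
```python
from h import *
im=vision.grab_frame("scene")[:,:,::-1]; s=telemetry.observe(); print(s["force"], s["position"],s["clock"])
cv2.imwrite("pics/s8.png",cv2.resize(im[150:300,270:420],None,fx=4,fy=4,interpolation=cv2.INTER_CUBIC))
th=np.radians(-14); X=np.array([np.cos(th),np.sin(th)])
h=cv2.cvtColor(np.ascontiguousarray(im),cv2.COLOR_BGR2HSV); m=(((h[...,0]<8)|(h[...,0]>172))&(h[...,1]>150)&(h[...,2]>90)); m[:170]=0;m[215:]=0;m[:,:310]=0;m[:,350:]=0
ys,xs=np.nonzero(m); p=onz("scene",xs.mean(),ys.mean(),.141); print(len(xs),xs.mean(),ys.mean(),p,(p[:2]-[.5628,-.0026])@X)
a=cv2.imread("pics/scene0.png").astype(int); d=np.abs(a-im).sum(2)>90
for n,(x0,x1,y0,y1) in dict(jar=(308,346,240,290),tum=(278,313,208,256),loaf=(190,282,240,310),knife=(155,245,238,290)).items(): print(n,d[y0:y1,x0:x1].mean())
```

```text
[-1.69521216 -0.36018424 -0.0562779 ] [0.43556457 0.02969234 0.20459399] 14.875
170 329.98823529411766 185.76470588235293 [0.44966977 0.02570028 0.141     ] -0.11661623712107959
jar 0.08842105263157894
tum 0.08333333333333333
loaf 0.03975155279503106
knife 0.004700854700854701
```

View pics/s8.png

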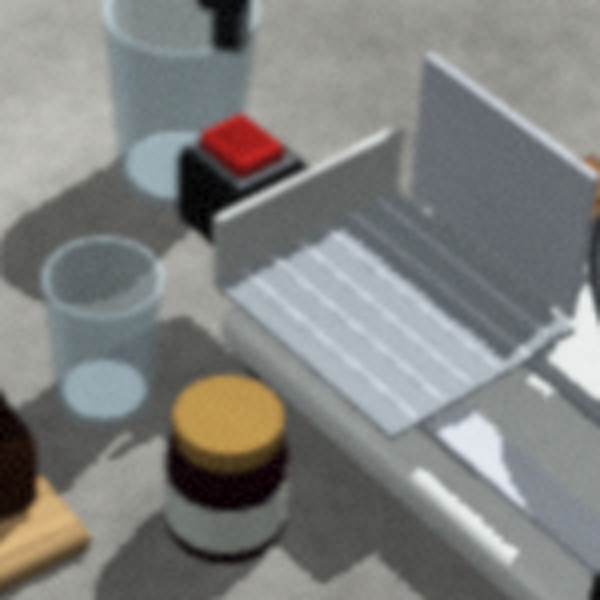

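The button is up (red top raised at (240,145) in the crop), the carriage has not moved since the press, and the jar and glasses stand where they were. Handing in.

```bash
python3 -c "
from h import *
print(workorder.job_done())"
```

```text
the job is handed in; nothing more can be done
None
```

I pressed the red button fully down with the shut fingertips and kept it held while pushing the carriage back along its rail. At the stop I let the button up and lifted the arm clear. The job was handed in at about 15 s; no verdict was reported.

**Button:** the tip stayed at 0.134 m all the way (fully down), pressed with about 14–28 N.

**End stop:** the carriage travelled about 117 mm. The push force then jumped by about 8 N and the fingers began to slide on the button, with nothing else in the way. I take this to be the end stop; the carriage's exact travel could not be read directly.

**After lifting:** the last picture shows the button up and the carriage exactly where it stopped. The tool force was near zero, and the arm stood about 65 mm above the button.

**Other items:** the jar, small tumbler and large glass look unmoved in the last picture. A rough pixel comparison with the start changed by 4–9% around the jar, tumbler and loaf, and by under 1% at the knife. I put these down to shadows and did not look at the loaf or knife up close again. The arm never went near the blade.

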